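Start the contact tester and hold its cover down on the pin

TASK

Start the contact test: on the grey control box press the white, then the yellow, then the green button right down, one at a time, and never press the red stop button. Then take the blue cover plate by its black grip, lay it square on the test block and slide it along the slot until the blind hole under it drops over the locating pin, and press it fully down onto the springs. Finish while still holding it pressed down, and do not knock over or shift the oil bottle, brass cylinder or pin jar.

Things in the scene. Friction and masses are not known exactly. Their poses are not given: they have to be found in the camera images.
- test_block: aluminium test block fixed to the desk, 150 (x) x 102 x 30 mm; origin at the centre of its underside. A 14 mm slot runs along its x axis at y = 0. An upright steel pin in it, 10 mm across with the last 5 mm tapered to 4 mm, tip 50 mm above the desk, is clamped anywhere from x = -18 to +18 mm: its place is not reported, so find it by sliding the cover or by looking
- pad_top (a point): centre of the top of the black sprung pad on the test block (116 x 86 mm, two strips either side of the slot), straight above the block's origin, 40 mm above the desk when up; the pin's tip stands 10 mm higher
- cover_grip (a point): centre of the black bar grip (24 along x, 50 along y, 32 mm high; pinch it along x) on the middle of the blue-topped cover plate, 110 (x) x 80 (y) x 24 mm, about 0.25 kg, loose on the desk. z up; the plate's top is 16 mm below this point. Square: its x along the block's x, either way round. Height above the desk: 90 mm riding on the pin's tip, 80 dropped on, 74 pressed fully down
- cover_hole (a point): centre of the mouth of the blind hole in the cover plate's underside, 40 mm straight below the grip's centre; 14 mm across, 18 mm deep, small chamfer. Faces the desk, unseen from above
- contact_pad (a joint): how far the sprung pad of the test block is pressed down, m: 0 up, 0.006 fully down on its stop; about 4.5 N starts it, 13.5 N (weight of the cover included) brings it fully down; it springs back when released
- white_button_top (a point): white round push button on the control box, 24 mm across; this point is the centre of its top face, about 58 mm above the desk when released
- yellow_button_top (a point): yellow round push button on the control box, 24 mm across; this point is the centre of its top face, about 58 mm above the desk when released
- green_button_top (a point): green round push button on the control box, 24 mm across; this point is the centre of its top face, about 58 mm above the desk when released
- red_button_top (a point): red (stop) round push button on the control box, 24 mm across; this point is the centre of its top face, about 58 mm above the desk when released
- white_button (a joint): travel of the white button, m: 0 released, 0.006 fully down; spring, about 1.5 N to start moving and 5 N fully down; it springs back when let go
- yellow_button (a joint): travel of the yellow button, m: 0 released, 0.006 fully down; spring, about 1.5 N to start moving and 5 N fully down; it springs back when let go
- green_button (a joint): travel of the green button, m: 0 released, 0.006 fully down; spring, about 1.5 N to start moving and 5 N fully down; it springs back when let go
- red_button (a joint): travel of the red button, m: 0 released, 0.006 fully down; spring, about 1.5 N to start moving and 5 N fully down; it springs back when let go
- control_box: grey control box fixed to the desk, 130 x 130 mm, top 36 mm above the desk, origin at the centre of its underside. The four buttons stand on it at the corners of a 60 mm square, in black round housings 40 mm across that end 10 mm below the button tops; which colour is at which corner changes
- oil_bottle: small oil bottle with red spout, 35 mm across, 114 mm high, bystander; origin at the centre of its base
- brass_cylinder: upright brass cylinder, 30 mm across, 70 mm high, bystander; origin at the centre of its base
- pin_jar: small clear jar with black lid, 44 mm across, 48 mm high, bystander; origin at the centre of its base

How it is judged:
On the way, in this order (a step that is already met when the one before it is completed fails the run):
1. the white button is pressed down with the others up (value of joint white_button above 0.004 m and value of joint each of yellow_button, green_button, red_button below 0.002 m), for 0.05 s.
2. the yellow button is pressed down with the others up (value of joint yellow_button above 0.004 m and value of joint each of white_button, green_button, red_button below 0.002 m), for 0.05 s.
3. the green button is pressed down with the others up (value of joint green_button above 0.004 m and value of joint each of white_button, yellow_button, red_button below 0.002 m), for 0.05 s.
4. the cover has dropped over the locating pin and lies square on the pad (z of cover_grip in the frame of test_block between 0.07 and 0.0835 m and x of cover_grip in the frame of test_block between -0.024 and 0.024 m and y of cover_grip in the frame of test_block between -0.006 and 0.006 m and angle between cover_grip's own z axis and vertical below 0.06 rad and angle between the x axis of cover_grip and the x axis of test_block, either way round below 0.2 rad), for 0.1 s.
At the end, for the whole second after the job is handed in: cover on the pin (grip point within 24 mm of the block centre along the slot, 6 mm across it, 70 to 76.5 mm up), level within 0.06 rad, square within 0.2 rad, pad pressed at least 4.5 of its 6 mm, cover still, robot still in contact with it (over 2 N) (z of cover_grip in the frame of test_block between 0.07 and 0.0765 m and x of cover_grip in the frame of test_block between -0.024 and 0.024 m and y of cover_grip in the frame of test_block between -0.006 and 0.006 m and angle between cover_grip's own z axis and vertical below 0.06 rad and angle between the x axis of cover_grip and the x axis of test_block, either way round below 0.2 rad and value of joint contact_pad above 0.0045 m and linear speed of cover below 0.02 m/s and contact force between any of the fingers, the arm and cover above 2 N); the arm keeps its last pose, push and grip.
It fails at once if the red stop button is pressed (value of joint red_button above 0.003 m).
It fails at once if two buttons are pressed at once (value of joint each of white_button, yellow_button above 0.003 m or value of joint each of white_button, green_button above 0.003 m or value of joint each of yellow_button, green_button above 0.003 m).
It fails at once if the oil bottle is shifted over 30 mm or knocked over (distance of oil_bottle from where it was at the start of the episode above 0.03 m or angle between oil_bottle's own z axis and vertical above 0.5 rad).
It fails at once if the brass cylinder is shifted over 30 mm or knocked over (distance of brass_cylinder from where it was at the start of the episode above 0.03 m or angle between brass_cylinder's own z axis and vertical above 0.5 rad).
It fails at once if the pin jar is shifted over 30 mm or knocked over (distance of pin_jar from where it was at the start of the episode above 0.03 m or angle between pin_jar's own z axis and vertical above 0.5 rad).
It also fails if it takes over 61 s, if anything falls off the work surface, if the arm or the gripper's body presses on something with over 40 N, if the wrist force passes 120 N, or if a joint passes its speed limit or range.

ROBOT

A 6-joint arm with a two-finger parallel gripper is mounted at the origin on a cart in front of the work surface, level with it; the furniture and walls round the work are solid. World frame = base frame: x ahead of the robot, y to its left, z up, the work surface at z = 0. Lengths are in m, angles in rad, forces in N, time in s.
With the tool pointing down it reaches from about 0.35 to 0.775 m from the base axis. Payload 5.5 kg.
Tool frame: the origin (TCP) lies at the very end of the fingers, on their centre line; the grasp point (between the pads) lies behind it (env.hold_point_z is the z of the grasp point in the tool frame, in m); z points along the fingers, y is the line along which they close (so a half turn about z gives the same grasp; the last joint's range is limited). The gripper opens to 85 mm and grips with 20 to 120 N. Pads are 22 mm wide; open, the fingers measure 114 mm over their backs; the gripper's body (76 mm by 85 mm) begins 54 mm behind the grasp point. The pads swing forward as they close: fully open they stand 13 mm farther back than shut.
Start: joints at [-1.484, 0.313, 0.046, 1.304, 0, 1.431], TCP at [0.129, -0.56, 0.231] pointing down, gripper open.
Joint ranges: [-2.76, 2.76], [-0.86, 1.69], [-1.03, 1.26], [-2.2, 2.34], [-1.47, 1.5], [-3.14, 3.14]. Speed limits (rad/s): [2.57, 2.57, 3.14, 3.14, 3.14, 3.14].

INTERFACE

Orientations are given as a unit quaternion [w, x, y, z].
In Python, from workcell import env gives the robot as it stands.
- The arm moves only by the tool arm_command, never from a script. Its argument "rows" is a list of rows, each an object with "delta_pos": the shift along the tool's x, y, z scaled (see below), a list of three; "rot": the turn, a rotation vector about the tool's x, y, z scaled (see below), a list of three; "fingers": the closure, from 0 (fully open) to 1 (shut). A call has 1 to 20 rows; each row shifts and turns the commanded pose from where the row before left it, along the tool's axes as they then stand; what a row does not reach is not made up. The controller multiplies each number of a shift by 0.02 m and each number of a turn by 360 degrees. A row lasts 1/10 s, in which the tool goes at most 50 mm and 8.59 degrees, less where a joint would pass 70% of its speed; a pose out of reach is approached as far as the arm can. A call with a number of a shift or a turn outside -1 to 1 is refused whole. A call with a gripper value outside its range is refused whole. The fingers move at their own pace and stop on an object; "squeeze" is the grip in N (left out, the last holds). Time passes only in rows, so rows that do not move let the fingers close. It gives the time, the measured TCP pose, the force and the opening at its end, in the units of the state.
- env.get_state(): the state, without advancing time (a new reading comes with each control period).
- env.read_camera(name): name is "scene" or "top"; returns (picture, depth): 420x560x3 uint8, blue, green, red; 420x560 float32, m along the optical axis (not along the pixel's ray), 0 where there is no reading.
- env.get_calibration(name): a dict with "mtx" (3x3 intrinsics, pixels), "R" (3x3) and "t" (3): a world point X has camera coordinates R X + t. Camera axes: x right, y down, z forward; pixel columns grow to the right and rows downward; lengths in m; the calibration is good to about 2 mm. A picture is of the moment at which its call begins. get_calibration takes no time and is no camera call.
- env.hand_in(): hands the job in, once; it reports no verdict.
The state is a dict: "clock": time; "joint_pos": joint angles; "qvel": joint speeds; "tau": joint torques, N m; "tcp_pos": TCP position; "orientation": TCP orientation; "wrist_force": force on the tool from outside, world axes, zero at the start; "ft_torque": the same for the moment, N m; "finger_gap": finger opening in m.
Only numpy, scipy, OpenCV 4.12 (cv2) and the standard library are available. Lean on these libraries where they do the work, as an engineer would, in place of code of your own. Each camera call takes 0.05 s, during which the arm holds its last target. There are 200 camera calls.

## Working session

There is one attempt and no reset: what is moved stays moved. The work goes in short steps, Python scripts to look and compute and a tool call to move; the robot and the scene stay as the last step left them, time stands still between calls to the robot, and variables do not carry over. Pictures are saved under pics/ and viewed, on a budget of 10 in all, crops included, one or two more only if the job needs it, and the job is handed in when it is done.

Besides the shell and the picture viewer there is one more tool, called as name([rows], argument=value, ...), one row to a line, values as JSON. arm_command: Moves the arm, as the interface text tells. Shifts and turns lie within -1 to 1; 1 stands for 0.02 m of shift or 360 degrees of turn. Its arguments: {"type":"object","properties":{"rows":{"type":"array","items":{"type":"object","properties":{"delta_pos":{"type":"array","items":{"type":"number","minimum":-1,"maximum":1}},"rot":{"type":"array","items":{"type":"number","minimum":-1,"maximum":1}},"fingers":{"type":"number"}}}},"squeeze":{"type":"number"}},"required":["rows"]}

```bash
mkdir -p pics; python3 - <<'E'
from workcell import env
import cv2,numpy as np
s=env.get_state(); print({k:np.round(v,3) for k,v in s.items()}, env.hold_point_z)
for n in("scene","top"):
    p,d=env.read_camera(n); cv2.imwrite(f"pics/{n}0.png",p); np.savez(f"{n}0.npz",p=p,d=d)
    c=env.get_calibration(n); print(n,np.round(c["mtx"],1).tolist(),np.round(c["R"],3).tolist(),np.round(c["t"],3))
E
```

```text
{'clock': np.float64(0.0), 'joint_pos': array([-1.484,  0.314,  0.045,  1.304,  0.   ,  1.431]), 'qvel': array([ 0.001,  0.003,  0.   ,  0.001, -0.001, -0.   ]), 'tau': array([-1.0000e-03, -4.8063e+01,  2.9853e+01,  2.0000e-02, -0.0000e+00,
        0.0000e+00]), 'tcp_pos': array([ 0.129, -0.56 ,  0.23 ]), 'orientation': array([-0.001,  0.994,  0.113,  0.   ]), 'wrist_force': array([-0.376, -0.217,  0.605]), 'ft_torque': array([ 0.047, -0.012, -0.021]), 'finger_gap': np.float64(0.085)} -0.0187
scene [[492.9, 0.0, 280.6], [0.0, 492.9, 213.1], [0.0, 0.0, 1.0]] [[-0.593, -0.806, -0.006], [-0.617, 0.458, -0.64], [0.518, -0.376, -0.768]] [0.364 0.431 1.135]
top [[426.0, 0.0, 285.2], [0.0, 426.0, 214.7], [0.0, 0.0, 1.0]] [[-0.018, -1.0, -0.02], [-0.997, 0.019, -0.073], [0.073, 0.019, -0.997]] [0.037 0.582 1.041]
```

View pics/top0.png

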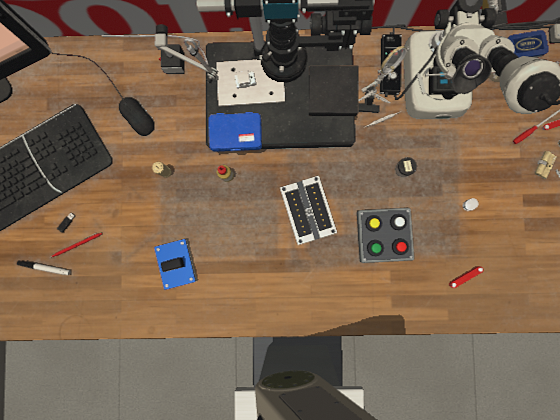

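View pics/scene0.png

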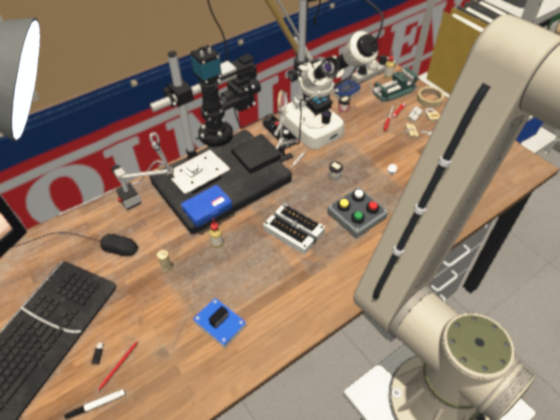

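The top view shows white (400,222), yellow (375,223), green (376,247) and red (401,247) on the box. The block is at (308,210) with its slot running nearly up-down in the image. The cover is at (176,264), brass at (162,169), the bottle at (225,172) and the jar at (406,166). The scene view agrees. Next I'll measure them.

```bash
cat > h.py <<'E'
import numpy as np,cv2
from workcell import env
def ray(n,u,v,z):
    c=env.get_calibration(n);K,R,t=(np.array(c[k],float) for k in("mtx","R","t"));t=t.ravel()
    o=-R.T@t; d=R.T@np.linalg.solve(K,[u,v,1.]); return o+d*(z-o[2])/d[2]
def proj(n,X):
    c=env.get_calibration(n);q=np.array(c["R"])@np.array(X)+np.ravel(c["t"]);p=np.array(c["mtx"])@q;return p[:2]/p[2]
def blobs(p,lo,hi,box,amin=20):
    h=cv2.cvtColor(p,cv2.COLOR_BGR2HSV);m=cv2.inRange(h,np.array(lo),np.array(hi))
    x0,y0,x1,y1=box;k=np.zeros_like(m);k[y0:y1,x0:x1]=m[y0:y1,x0:x1]
    cs,_=cv2.findContours(k,cv2.RETR_EXTERNAL,cv2.CHAIN_APPROX_NONE)
    out=[]
    n,l,st,ce=cv2.connectedComponentsWithStats(k)
    return sorted([(int(st[i,4]),ce[i],np.argwhere(l==i)[:,::-1]) for i in range(1,n) if st[i,4]>=amin],key=lambda a:-a[0])
E
cat > m.py <<'E'
from h import *
T=np.load("top0.npz")["p"];S=np.load("scene0.npz")["p"]
B={"top":(355,205,415,265),"scene":(325,180,390,238)}
for n,p in(("top",T),("scene",S)):
    for c,lo,hi in(("yellow",(22,120,100),(35,255,255)),("green",(50,80,40),(90,255,255)),("red",(0,150,90),(8,255,255)),("white",(0,0,190),(179,40,255))):
        b=blobs(p,lo,hi,B[n],12)
        print(n,c,[(a,np.round(q,1),np.round(ray(n,*q,.058),4)) for a,q,_ in b[:2]])
def rect(n,p,lo,hi,box,z):
    a,c,pts=blobs(p,lo,hi,box)[0]
    W=np.array([ray(n,*q,z)[:2] for q in pts],np.float32)
    (cx,cy),wh,_=r=cv2.minAreaRect(W); bp=cv2.boxPoints(r)
    e=bp[1]-bp[0];f=bp[2]-bp[1]; L=e if np.hypot(*e)>np.hypot(*f) else f
    print(n,a,"c",np.round((cx,cy),4),"wh",np.round(wh,4),"long axis deg",np.degrees(np.arctan2(L[1],L[0]))%180)
print("cover plate");rect("top",T,(100,120,80),(125,255,255),(145,230,205,295),.024);rect("scene",S,(100,120,80),(125,255,255),(190,290,250,350),.024)
print("grip");rect("top",T,(0,0,0),(179,255,60),(155,245,195,280),.056);rect("scene",S,(0,0,0),(179,255,60),(205,300,235,330),.056)
print("block white");
for n,p,b in(("top",T,(275,172,340,248)),("scene",S,(260,198,330,252))):
    bl=blobs(p,(0,0,150),(179,45,255),b);pts=np.vstack([x[2] for x in bl[:6]])
    W=np.array([ray(n,*q,.03)[:2] for q in pts],np.float32);r=cv2.minAreaRect(W);bp=cv2.boxPoints(r);print(n,[x[0] for x in bl],np.round(r[0],4),np.round(r[1],4),np.round(bp,4).tolist())
t=cv2.resize(T[170:255,270:345],None,fx=8,fy=8,interpolation=cv2.INTER_CUBIC);t=t[:600]
s=cv2.resize(S[195:255,255:335],None,fx=7,fy=7,interpolation=cv2.INTER_CUBIC)
cv2.imwrite("pics/blk.png",cv2.resize(t,(530,600)));cv2.imwrite("pics/blks.png",s)
print("z depth at cover,desk")
for nm,(u,v),z in(("brass",(159,168),.07),("bottle",(224,171),.1),("jar",(406,166),.048)):print(nm,np.round(ray("top",u,v,z),3))
E
python3 m.py
```

```text
top yellow [(83, array([374.3, 222.7]), array([ 0.5569, -0.1875,  0.058 ]))]
top green [(88, array([375.9, 247.7]), array([ 0.4973, -0.1893,  0.058 ]))]
top red [(85, array([401. , 246.4]), array([ 0.4992, -0.2489,  0.058 ]))]
top white [(68, array([399.4, 221.2]), array([ 0.5594, -0.2474,  0.058 ]))]
scene yellow [(68, array([343.8, 202.9]), array([ 0.5513, -0.1839,  0.058 ]))]
scene green [(71, array([357.9, 215.3]), array([ 0.4918, -0.1853,  0.058 ]))]
scene red [(60, array([372.6, 205.5]), array([ 0.4936, -0.2447,  0.058 ]))]
scene white [(47, array([358.5, 192.7]), array([ 0.5557, -0.2456,  0.058 ]))]
cover plate
top 1128 c [0.4664 0.3034] wh [0.109  0.0796] long axis deg 13.559864
scene 930 c [0.4625 0.3043] wh [0.1086 0.0778] long axis deg 13.399878
grip
top 209 c [0.4667 0.2994] wh [0.0227 0.0538] long axis deg 102.96734
scene 134 c [0.4585 0.3076] wh [0.0204 0.0492] long axis deg 109.07031
block whiteTraceback (most recent call last):
  File "m.py", line 19, in <module>
    W=np.array([ray(n,*q,.03)[:2] for q in pts],np.float32);r=cv2.minAreaRect(W);bp=cv2.boxPoints(r);print(n,[x[0] for x in bl],np.round(r[0],4),np.round(r[1],4),np.round(bp,4).tolist())
                ~~~^^^^^^^^^^
  File "h.py", line 4, in ray
    c=env.get_calibration(n);K,R,t=(np.array(c[k],float) for k in("mtx","R","t"));t=t.ravel()
ValueError: time passes only in moves, steps and waits
```

```bash
sed -i 's/^def ray/import functools\nCAL=functools.lru_cache(None)(env.get_calibration)\ndef ray/; s/c=env.get_calibration(n)/c=CAL(n)/' h.py; python3 m.py | sed -n '/cover/,$p'
```

```text
cover plate
top 1128 c [0.4664 0.3034] wh [0.109  0.0796] long axis deg 13.559864
scene 930 c [0.4625 0.3043] wh [0.1086 0.0778] long axis deg 13.399878
grip
top 209 c [0.4667 0.2994] wh [0.0227 0.0538] long axis deg 102.96734
scene 134 c [0.4585 0.3076] wh [0.0204 0.0492] long axis deg 109.07031
block white
top [376, 360] [ 0.5939 -0.0301] [0.1496 0.1023] [[0.5077999830245972, -0.002099999925121665], [0.5365999937057495, -0.10029999911785126], [0.6801000237464905, -0.05810000002384186], [0.6513000130653381, 0.03999999910593033]]
scene [449, 147, 99] [ 0.5877 -0.0233] [0.1556 0.1152] [[0.4975999891757965, 0.012000000104308128], [0.5275999903678894, -0.09920000284910202], [0.6777999997138977, -0.05869999900460243], [0.6478000283241272, 0.05249999836087227]]
z depth at cover,desk
brass [0.698 0.328 0.07 ]
bottle [0.682 0.166 0.1  ]
jar [ 0.694 -0.271  0.048]
```

View pics/blk.png

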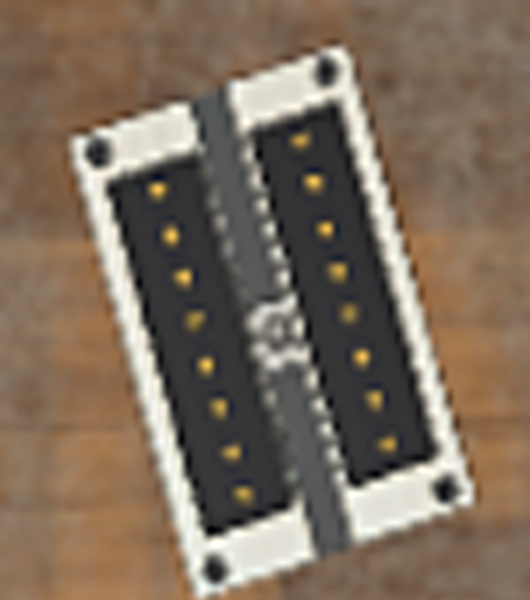

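View pics/blks.png

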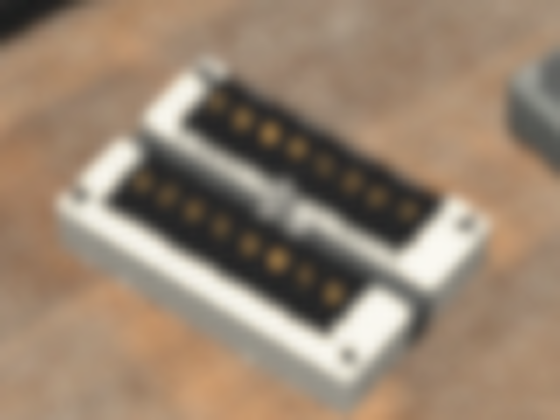

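The pin's collar is at crop (278,330), which is about top-image pixel (309,211). First I rotate the wrist so the tool is ready for the cover, with the fingers shut, then travel to the white button.

arm_command([
  {"rot":[0,0,-0.0229],"fingers":1},
  {"rot":[0,0,-0.0229],"fingers":1},
  {"rot":[0,0,-0.0229],"fingers":1},
  {"rot":[0,0,-0.0229],"fingers":1},
  {"rot":[0,0,-0.0229],"fingers":1},
  {"rot":[0,0,-0.0229],"fingers":1},
  {"rot":[0,0,-0.0229],"fingers":1},
  {"rot":[0,0,-0.0229],"fingers":1},
  {"rot":[0,0,-0.0229],"fingers":1},
  {"rot":[0,0,-0.0229],"fingers":1},
  {"rot":[0,0,-0.0229],"fingers":1},
  {"delta_pos":[0.2,0.5,0],"fingers":1},
], squeeze=40)

```text
schema error: expected keys delta_pos, rot, fingers
```

```bash
cat >> h.py <<'E'
from scipy.spatial.transform import Rotation as Ro
def to(target=None,yaw=None):
    s=env.get_state();q=s["orientation"];R=Ro.from_quat(np.roll(q,-1)).as_matrix()
    y=np.degrees(np.arctan2(R[1,0],R[0,0]))
    print("t",round(float(s["clock"]),2),"tcp",np.round(s["tcp_pos"],4),"yaw",round(y,2),"tilt",np.round(R[:2,2],4),"F",np.round(s["wrist_force"],2),"gap",round(float(s["finger_gap"]),4))
    if target is not None:
        d=R.T@(np.array(target)-s["tcp_pos"])/.02; print("tool units total",np.round(d,3))
    if yaw is not None: print("rot z total",round(-(yaw-y)/360,4))
E
python3 -c "
from h import *
to((.558,-.2467,.08),103.5)"
```

```text
t 0.1 tcp [ 0.1293 -0.5598  0.2305] yaw 13.0 tilt [-0.0002  0.0016] F [-0.84 -0.51  0.96] gap 0.0854
tool units total [ 24.408 -10.422   7.548]
rot z total -0.2514
```

arm_command([
  {"delta_pos":[0,0,0],"rot":[0,0,-0.0229],"fingers":1},
  {"delta_pos":[0,0,0],"rot":[0,0,-0.0229],"fingers":1},
  {"delta_pos":[0,0,0],"rot":[0,0,-0.0229],"fingers":1},
  {"delta_pos":[0,0,0],"rot":[0,0,-0.0229],"fingers":1},
  {"delta_pos":[0,0,0],"rot":[0,0,-0.0229],"fingers":1},
  {"delta_pos":[0,0,0],"rot":[0,0,-0.0229],"fingers":1},
  {"delta_pos":[0,0,0],"rot":[0,0,-0.0229],"fingers":1},
  {"delta_pos":[0,0,0],"rot":[0,0,-0.0229],"fingers":1},
  {"delta_pos":[0,0,0],"rot":[0,0,-0.0229],"fingers":1},
  {"delta_pos":[0,0,0],"rot":[0,0,-0.0229],"fingers":1},
  {"delta_pos":[0,0,0],"rot":[0,0,-0.0229],"fingers":1},
  {"delta_pos":[0.2,0.5,0],"rot":[0,0,0],"fingers":1},
  {"delta_pos":[0.4,0.95,0.2],"rot":[0,0,0],"fingers":1},
  {"delta_pos":[0.4,0.95,0.2],"rot":[0,0,0],"fingers":1},
  {"delta_pos":[0.4,0.95,0.2],"rot":[0,0,0],"fingers":1},
  {"delta_pos":[0.4,0.95,0.2],"rot":[0,0,0],"fingers":1},
], squeeze=40)

```text
clock: 1.7
tcp_pos: [0.2053, -0.5037, 0.2149]
orientation: [-0.0, 0.619, 0.785, 0.0]
wrist_force: [-0.6, -0.4, -0.1]
finger_gap: -0.0
```

```bash
python3 -c "
from h import *
to((.558,-.2467,.075),103.5)"
```

```text
t 1.7 tcp [ 0.2053 -0.5037  0.2149] yaw 103.45 tilt [0.     0.0007] F [-0.58 -0.44 -0.1 ] gap -0.0
tool units total [ 8.391 20.137  7.005]
rot z total -0.0001
```

arm_command([
  {"delta_pos":[0.42,1,0.35],"rot":[0,0,0],"fingers":1},
  {"delta_pos":[0.42,1,0.35],"rot":[0,0,0],"fingers":1},
  {"delta_pos":[0.42,1,0.35],"rot":[0,0,0],"fingers":1},
  {"delta_pos":[0.42,1,0.35],"rot":[0,0,0],"fingers":1},
  {"delta_pos":[0.42,1,0.35],"rot":[0,0,0],"fingers":1},
  {"delta_pos":[0.42,1,0.35],"rot":[0,0,0],"fingers":1},
  {"delta_pos":[0.42,1,0.35],"rot":[0,0,0],"fingers":1},
  {"delta_pos":[0.42,1,0.35],"rot":[0,0,0],"fingers":1},
  {"delta_pos":[0.42,1,0.35],"rot":[0,0,0],"fingers":1},
  {"delta_pos":[0.42,1,0.35],"rot":[0,0,0],"fingers":1},
  {"delta_pos":[0.42,1,0.35],"rot":[0,0,0],"fingers":1},
  {"delta_pos":[0.42,1,0.35],"rot":[0,0,0],"fingers":1},
  {"delta_pos":[0.42,1,0.35],"rot":[0,0,0],"fingers":1},
  {"delta_pos":[0.42,1,0.35],"rot":[0,0,0],"fingers":1},
  {"delta_pos":[0.42,1,0.35],"rot":[0,0,0],"fingers":1},
  {"delta_pos":[0.42,1,0.35],"rot":[0,0,0],"fingers":1},
  {"delta_pos":[0.42,1,0.35],"rot":[0,0,0],"fingers":1},
  {"delta_pos":[0.42,1,0.35],"rot":[0,0,0],"fingers":1},
  {"delta_pos":[0.42,1,0.35],"rot":[0,0,0],"fingers":1},
  {"delta_pos":[0.42,1,0.35],"rot":[0,0,0],"fingers":1},
])

```text
clock: 3.7
tcp_pos: [0.5537, -0.2456, 0.0748]
orientation: [-0.0, 0.619, 0.785, 0.0]
wrist_force: [-0.0, 0.2, 0.4]
finger_gap: -0.0
```

```bash
python3 -c "
from h import *
to((.558,-.2467,.052))
p,d=env.read_camera('scene');np.savez('s1.npz',p=p,d=d)
print(proj('scene',env.get_state()['tcp_pos']))
cv2.imwrite('pics/s1.png',cv2.resize(p[150:250,300:440],None,fx=5,fy=5,interpolation=cv2.INTER_CUBIC))
"
```

```text
t 3.7 tcp [ 0.5537 -0.2456  0.0748] yaw 103.47 tilt [-0.0006  0.0005] F [-0.01  0.16  0.4 ] gap -0.0
tool units total [-0.104  0.195  1.138]
[358.62016319 189.49028429]
```

View pics/s1.png

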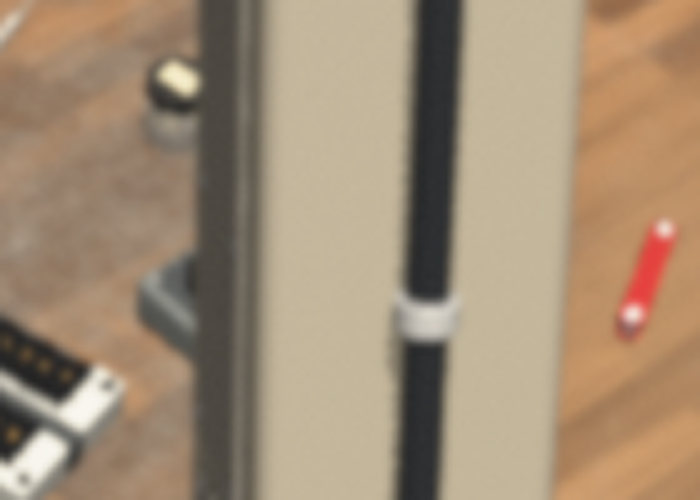

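The picture shows only the arm, which hides the box from the scene camera. I'll press by measured position and force.

arm_command([
  {"delta_pos":[-0.1,0.2,0.2],"rot":[0,0,0],"fingers":1},
  {"delta_pos":[0,0,0.4],"rot":[0,0,0],"fingers":1},
  {"delta_pos":[0,0,0.3],"rot":[0,0,0],"fingers":1},
  {"delta_pos":[0,0,0.25],"rot":[0,0,0],"fingers":1},
  {"delta_pos":[0,0,0],"rot":[0,0,0],"fingers":1},
])

```text
clock: 4.25
tcp_pos: [0.5572, -0.2484, 0.0529]
orientation: [0.0, 0.618, 0.786, 0.0]
wrist_force: [-1.6, 2.4, 5.1]
finger_gap: 0.0002
```

```bash
python3 -c "
from h import *
to((.558,-.2467,.052))
p,d=env.read_camera('top');np.savez('t1.npz',p=p,d=d)
print(proj('top',(.555,-.24,.058)))
cv2.imwrite('pics/t1.png',cv2.resize(p[150:280,270:440],None,fx=4.5,fy=4.5,interpolation=cv2.INTER_CUBIC))
"
```

```text
t 4.25 tcp [ 0.5572 -0.2484  0.0529] yaw 103.6 tilt [0.0005 0.0002] F [-1.61  2.37  5.09] gap 0.0002
tool units total [0.076 0.057 0.044]
[396.3363055  223.10331723]
```

View pics/t1.png

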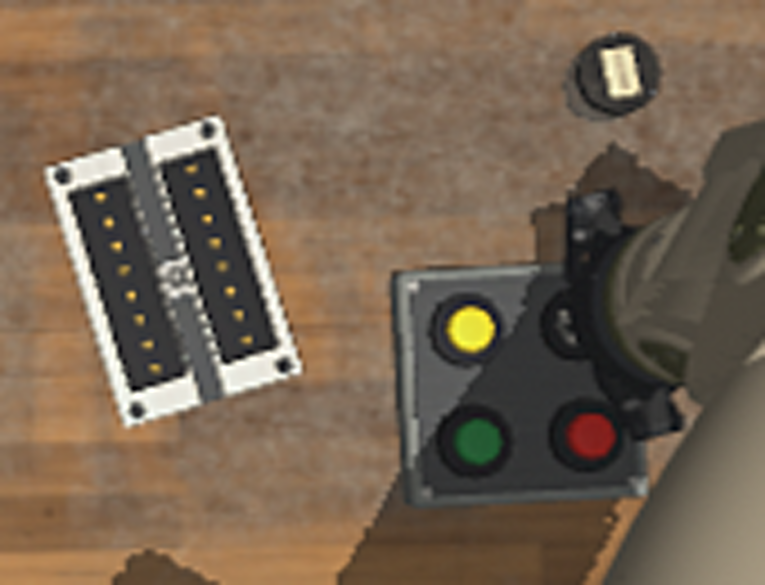

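The white button reads about 5 N at z = 0.053, so it should be near its stop. One more millimetre will confirm that, then I lift.

arm_command([
  {"delta_pos":[0,0,0.05],"rot":[0,0,0],"fingers":1},
  {"delta_pos":[0,0,0],"rot":[0,0,0],"fingers":1},
])

```text
clock: 4.5
tcp_pos: [0.5573, -0.2485, 0.0525]
orientation: [0.0, 0.618, 0.786, 0.0]
wrist_force: [-2.1, 2.9, 9.4]
finger_gap: -0.0
```

```bash
python3 -c "
from h import *
to((.5550,-.1865,.075))
for u,v in((470/4.5+270,329/4.5+150),(480/4.5+270,441/4.5+150)):print(ray('top',u,v,.058))
"
```

```text
t 4.5 tcp [ 0.5573 -0.2485  0.0525] yaw 103.6 tilt [ 0.0008 -0.0001] F [-2.07  2.87  9.4 ] gap -0.0
tool units total [ 3.038  0.618 -1.124]
[ 0.55597198 -0.18785727  0.058     ]
[ 0.49649093 -0.19116283  0.058     ]
```

White is at its stop: force jumped from 5.1 to 9.4 N over 0.4 mm. Yellow is next.

arm_command([
  {"delta_pos":[0,0,-0.6],"rot":[0,0,0],"fingers":1},
  {"delta_pos":[0,0,-0.6],"rot":[0,0,0],"fingers":1},
  {"delta_pos":[0.76,0.15,0],"rot":[0,0,0],"fingers":1},
  {"delta_pos":[0.76,0.15,0],"rot":[0,0,0],"fingers":1},
  {"delta_pos":[0.76,0.15,0],"rot":[0,0,0],"fingers":1},
  {"delta_pos":[0.76,0.15,0],"rot":[0,0,0],"fingers":1},
  {"delta_pos":[0,0,0.5],"rot":[0,0,0],"fingers":1},
  {"delta_pos":[0,0,0.4],"rot":[0,0,0],"fingers":1},
  {"delta_pos":[0,0,0.3],"rot":[0,0,0],"fingers":1},
  {"delta_pos":[0,0,0],"rot":[0,0,0],"fingers":1},
])

```text
clock: 5.5
tcp_pos: [0.5549, -0.1854, 0.0524]
orientation: [-0.0, 0.618, 0.786, 0.001]
wrist_force: [-2.8, 6.9, 15.4]
finger_gap: -0.0
```

```bash
python3 -c "
from h import *
to((.4955,-.189,.0525))
"
```

```text
t 5.5 tcp [ 0.5549 -0.1854  0.0524] yaw 103.7 tilt [0.0006 0.0019] F [-2.82  6.92 15.42] gap -0.0
tool units total [ 0.528 -2.928 -0.007]
```

Yellow is at its stop (15 N). Green is next.

arm_command([
  {"delta_pos":[0,0,-0.6],"rot":[0,0,0],"fingers":1},
  {"delta_pos":[0,0,-0.6],"rot":[0,0,0],"fingers":1},
  {"delta_pos":[0.13,-0.73,0],"rot":[0,0,0],"fingers":1},
  {"delta_pos":[0.13,-0.73,0],"rot":[0,0,0],"fingers":1},
  {"delta_pos":[0.13,-0.73,0],"rot":[0,0,0],"fingers":1},
  {"delta_pos":[0.13,-0.73,0],"rot":[0,0,0],"fingers":1},
  {"delta_pos":[0,0,0.5],"rot":[0,0,0],"fingers":1},
  {"delta_pos":[0,0,0.4],"rot":[0,0,0],"fingers":1},
  {"delta_pos":[0,0,0.26],"rot":[0,0,0],"fingers":1},
  {"delta_pos":[0,0,0],"rot":[0,0,0],"fingers":1},
])

```text
clock: 6.5
tcp_pos: [0.496, -0.1906, 0.0525]
orientation: [0.0, 0.618, 0.786, -0.001]
wrist_force: [-3.8, -0.8, 8.5]
finger_gap: -0.0003
```

```bash
cat > g.py <<'E'
from h import *
to((.465,.302,.12),103.5)
# camera check points: pin and cover in top image
T=np.load("top0.npz")["p"]
print("pin",ray("top",309.3,211.2,.03),ray("top",309.3,211.2,.05))
c=np.array([.5939,-.0301]);a=np.radians(16.4);u=np.array([np.cos(a),np.sin(a)]);v=np.array([-u[1],u[0]])
for z in(.03,.05):
    q=ray("top",309.3,211.2,z)[:2]-c;print("block frame",z,q@u,q@v)
E
python3 g.py
```

```text
t 6.5 tcp [ 0.496  -0.1906  0.0525] yaw 103.67 tilt [-0.0004 -0.0015] F [-3.79 -0.79  8.49] gap -0.0003
tool units total [24.296  4.31  -3.411]
rot z total 0.0005
pin [ 0.58988896 -0.03374756  0.03      ] [ 0.58827348 -0.03298878  0.05      ]
block frame 0.03 -0.00487770734145349 -0.0023666706788024044
block frame 0.05 -0.006213225241167509 -0.0011826461860897535
```

All three buttons went fully down (green 8.5 N, on its stop). Next is the cover.

arm_command([
  {"delta_pos":[0,0,-0.8],"rot":[0,0,0],"fingers":1},
  {"delta_pos":[0.3,0.0,-0.9],"rot":[0,0,0],"fingers":1},
  {"delta_pos":[1,0.18,-0.9],"rot":[0,0,0],"fingers":1},
  {"delta_pos":[1,0.18,-0.8],"rot":[0,0,0],"fingers":1},
  {"delta_pos":[1,0.18,0],"rot":[0,0,0],"fingers":1},
  {"delta_pos":[1,0.18,0],"rot":[0,0,0],"fingers":1},
  {"delta_pos":[1,0.18,0],"rot":[0,0,0],"fingers":1},
  {"delta_pos":[1,0.18,0],"rot":[0,0,0],"fingers":1},
  {"delta_pos":[1,0.18,0],"rot":[0,0,0],"fingers":1},
  {"delta_pos":[1,0.18,0],"rot":[0,0,0],"fingers":1},
  {"delta_pos":[1,0.18,0],"rot":[0,0,0],"fingers":0},
  {"delta_pos":[1,0.18,0],"rot":[0,0,0],"fingers":0},
  {"delta_pos":[1,0.18,0],"rot":[0,0,0],"fingers":0},
  {"delta_pos":[1,0.18,0],"rot":[0,0,0],"fingers":0},
  {"delta_pos":[1,0.18,0],"rot":[0,0,0],"fingers":0},
  {"delta_pos":[1,0.18,0],"rot":[0,0,0],"fingers":0},
  {"delta_pos":[1,0.18,0],"rot":[0,0,0],"fingers":0},
  {"delta_pos":[1,0.18,0],"rot":[0,0,0],"fingers":0},
  {"delta_pos":[1,0.18,0],"rot":[0,0,0],"fingers":0},
  {"delta_pos":[1,0.18,0],"rot":[0,0,0],"fingers":0},
])

```text
clock: 8.5
tcp_pos: [0.4724, 0.1823, 0.1194]
orientation: [-0.0, 0.618, 0.786, -0.0]
wrist_force: [0.7, -0.3, 0.4]
finger_gap: 0.0853
```

```bash
python3 -c "
from h import *
to((.465,.302,.12),103.5)"
```

```text
t 8.5 tcp [0.4724 0.1823 0.1194] yaw 103.7 tilt [-0.0004 -0.    ] F [ 0.71 -0.32  0.36] gap 0.0853
tool units total [ 5.904  1.056 -0.031]
rot z total 0.0006
```

arm_command([
  {"delta_pos":[0.98,0.175,0],"rot":[0,0,0],"fingers":0},
  {"delta_pos":[0.98,0.175,0],"rot":[0,0,0],"fingers":0},
  {"delta_pos":[0.98,0.175,0],"rot":[0,0,0],"fingers":0},
  {"delta_pos":[0.98,0.175,0],"rot":[0,0,0],"fingers":0},
  {"delta_pos":[0.98,0.175,0],"rot":[0,0,0],"fingers":0},
  {"delta_pos":[0.98,0.175,0],"rot":[0,0,0],"fingers":0},
  {"delta_pos":[0,0,0.9],"rot":[0,0,0],"fingers":0},
  {"delta_pos":[0,0,0.9],"rot":[0,0,0],"fingers":0},
  {"delta_pos":[0,0,0.9],"rot":[0,0,0],"fingers":0},
  {"delta_pos":[0,0,0.9],"rot":[0,0,0],"fingers":0},
  {"delta_pos":[0,0,0.6],"rot":[0,0,0],"fingers":0},
  {"delta_pos":[0,0,0.3],"rot":[0,0,0],"fingers":0},
])

```text
clock: 9.7
tcp_pos: [0.4641, 0.3002, 0.0283]
orientation: [-0.001, 0.618, 0.786, -0.001]
wrist_force: [0.2, -0.3, 0.3]
finger_gap: 0.0852
```

```bash
python3 -c "
from h import *
to((.465,.302,.028),103.5)
p,d=env.read_camera('scene')
cv2.imwrite('pics/s2.png',cv2.resize(p[260:370,150:290],None,fx=5,fy=5,interpolation=cv2.INTER_CUBIC))"
```

```text
t 9.7 tcp [0.4641 0.3002 0.0283] yaw 103.7 tilt [-0.0021 -0.0009] F [ 0.21 -0.32  0.3 ] gap 0.0852
tool units total [0.078 0.066 0.014]
rot z total 0.0005
```

View pics/s2.png

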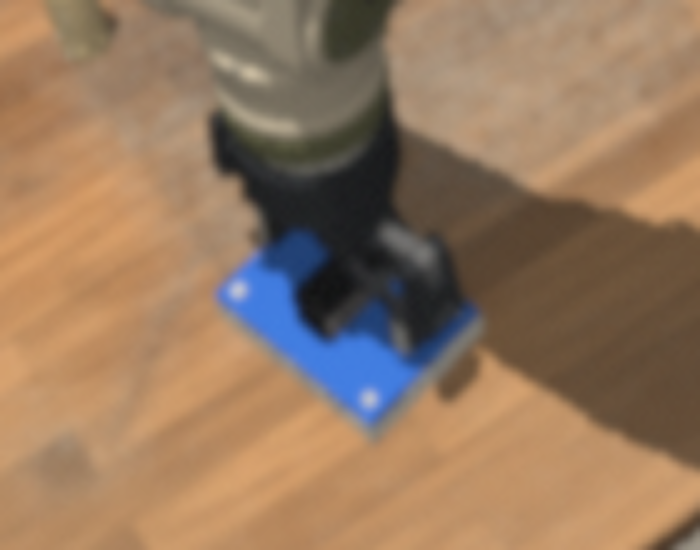

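The fingers straddle the grip: it shows at (330,290) in the crop, with the near finger at (420,300). Closing and lifting.

arm_command([
  {"delta_pos":[0,0,0],"rot":[0,0,0],"fingers":1},
  {"delta_pos":[0,0,0],"rot":[0,0,0],"fingers":1},
  {"delta_pos":[0,0,0],"rot":[0,0,0],"fingers":1},
  {"delta_pos":[0,0,0],"rot":[0,0,0],"fingers":1},
  {"delta_pos":[0,0,0],"rot":[0,0,0],"fingers":1},
  {"delta_pos":[0,0,0],"rot":[0,0,0],"fingers":1},
  {"delta_pos":[0,0,0],"rot":[0,0,0],"fingers":1},
  {"delta_pos":[0,0,-0.2],"rot":[0,0,0],"fingers":1},
  {"delta_pos":[0,0,-0.6],"rot":[0,0,0],"fingers":1},
  {"delta_pos":[0,0,-0.9],"rot":[0,0,0],"fingers":1},
  {"delta_pos":[0,0,-0.9],"rot":[0,0,0],"fingers":1},
  {"delta_pos":[0,0,-0.9],"rot":[0,0,0],"fingers":1},
  {"delta_pos":[0,0,-0.5],"rot":[0,0,0],"fingers":1},
], squeeze=70)

```text
clock: 11.05
tcp_pos: [0.4652, 0.3005, 0.112]
orientation: [0.0, 0.618, 0.786, 0.001]
wrist_force: [0.2, -0.9, -1.7]
finger_gap: 0.0228
```

```bash
python3 -c "
from h import *
to((.590,-.031,.11),106.4)
for n in('top','scene'):
    p,d=env.read_camera(n);np.savez(n+'2.npz',p=p,d=d)
    z=env.get_state()['tcp_pos'][2]
    bl=blobs(p,(100,120,60),(125,255,255),(120,200,240,320) if n=='top' else (150,200,290,370))
    print(n,[b[0] for b in bl[:3]],np.round(bl[0][1],1))
    W=np.array([ray(n,*q,.024+z-.0283)[:2] for q in np.vstack([b[2] for b in bl if b[0]>40])],np.float32);print(cv2.minAreaRect(W))
"
```

```text
t 11.05 tcp [0.4652 0.3005 0.112 ] yaw 103.68 tilt [0.0016 0.0006] F [ 0.25 -0.85 -1.65] gap 0.0228
tool units total [-17.578   2.143   0.097]
rot z total -0.0076
top [730] [172.7 264. ]
((0.46918731927871704, 0.2867477238178253), (0.10725785046815872, 0.048410166054964066), 13.07010555267334)
scene [770] [215.8 309.7]
((0.4620290994644165, 0.30481815338134766), (0.10790170729160309, 0.0773831307888031), 13.805357933044434)
```

arm_command([
  {"delta_pos":[0,0,0],"rot":[0,0,-0.0076],"fingers":1},
  {"delta_pos":[-0.5,0.03,0],"rot":[0,0,0],"fingers":1},
  {"delta_pos":[-0.98,0.06,0],"rot":[0,0,0],"fingers":1},
  {"delta_pos":[-0.98,0.06,0],"rot":[0,0,0],"fingers":1},
  {"delta_pos":[-0.98,0.06,0],"rot":[0,0,0],"fingers":1},
  {"delta_pos":[-0.98,0.06,0],"rot":[0,0,0],"fingers":1},
  {"delta_pos":[-0.98,0.06,0],"rot":[0,0,0],"fingers":1},
  {"delta_pos":[-0.98,0.06,0],"rot":[0,0,0],"fingers":1},
  {"delta_pos":[-0.98,0.06,0],"rot":[0,0,0],"fingers":1},
  {"delta_pos":[-0.98,0.06,0],"rot":[0,0,0],"fingers":1},
  {"delta_pos":[-0.98,0.06,0],"rot":[0,0,0],"fingers":1},
  {"delta_pos":[-0.98,0.06,0],"rot":[0,0,0],"fingers":1},
  {"delta_pos":[-0.98,0.06,0],"rot":[0,0,0],"fingers":1},
  {"delta_pos":[-0.98,0.06,0],"rot":[0,0,0],"fingers":1},
  {"delta_pos":[-0.98,0.06,0],"rot":[0,0,0],"fingers":1},
  {"delta_pos":[-0.98,0.06,0],"rot":[0,0,0],"fingers":1},
  {"delta_pos":[-0.98,0.06,0],"rot":[0,0,0],"fingers":1},
  {"delta_pos":[-0.98,0.06,0],"rot":[0,0,0],"fingers":1},
  {"delta_pos":[-0.98,0.06,0],"rot":[0,0,0],"fingers":1},
  {"delta_pos":[-0.6,0.03,0],"rot":[0,0,0],"fingers":1},
])

```text
clock: 13.15
tcp_pos: [0.5859, -0.0364, 0.1094]
orientation: [-0.0, 0.6, 0.8, -0.0]
wrist_force: [0.6, -0.6, -2.9]
finger_gap: 0.0227
```

```bash
python3 -c "
from h import *
to((.5865,-.035,.085),106.4)
P=[]
for n,b in(('top',(265,165,355,255)),('scene',(240,170,350,265))):
    p,d=env.read_camera(n);np.savez(n+'3.npz',p=p,d=d)
    P.append(cv2.resize(p[b[1]:b[3],b[0]:b[2]],(400,int(400*(b[3]-b[1])/(b[2]-b[0]))),interpolation=cv2.INTER_CUBIC))
h=max(q.shape[0] for q in P);cv2.imwrite('pics/c3.png',np.hstack([cv2.copyMakeBorder(q,0,h-q.shape[0],0,0,cv2.BORDER_CONSTANT) for q in P]))
"
```

```text
t 13.15 tcp [ 0.5859 -0.0364  0.1094] yaw 106.3 tilt [-0.0008 -0.0003] F [ 0.56 -0.63 -2.9 ] gap 0.0227
tool units total [0.057 0.049 1.219]
rot z total -0.0003
```

View pics/c3.png

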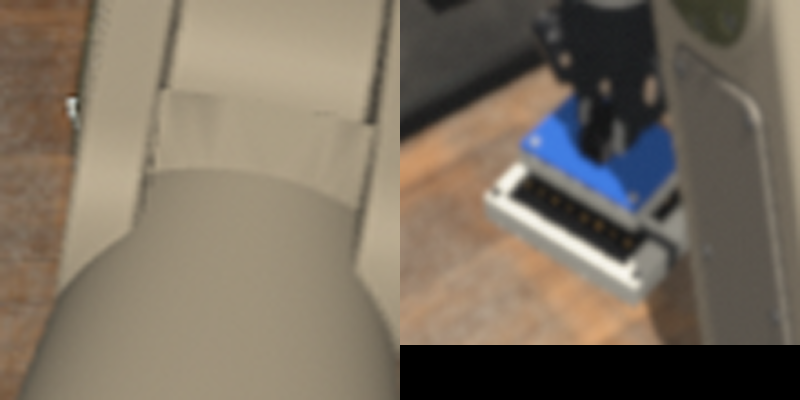

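The top view is fully hidden by the arm. The scene view (right half) shows the plate above the block, with its left and front corners at crop (520,148) and (632,205). I'll measure the plate's edge against the block's edge in this one camera.

```bash
cat > e.py <<'E'
from h import *
S0=np.load("scene0.npz")["p"];S3=np.load("scene3.npz")["p"]
a=np.radians(16.4);u=np.array([np.cos(a),np.sin(a)]);v=np.array([-u[1],u[0]])
c=np.array([.5939,-.0301])
def edge(mask,z,lab):
    W=np.array([ray("scene",x,y,z)[:2] for y,x in np.argwhere(mask)])-c
    X,Y=W@u,W@v
    ed=[];xs=np.arange(-.05,.05,.004)
    for x in xs:
        k=abs(X-x)<.003
        ed.append(Y[k].max() if k.sum()>3 else np.nan)
    ed=np.array(ed);g=np.isfinite(ed)
    med=np.nanmedian(ed);g&=abs(ed-med)<.01
    f=np.polyfit(xs[g],ed[g],1);print(lab,"n",g.sum(),"edge Y at 0",f[1],"slope deg",np.degrees(f[0]),"X range",np.percentile(X,[.5,99.5]),"Ymin",np.percentile(Y,.5))
h=cv2.cvtColor(S3,cv2.COLOR_BGR2HSV);m=cv2.inRange(h,(100,120,60),(125,255,255));k=np.zeros_like(m);k[185:240,265:335]=m[185:240,265:335]
edge(k,.024+.1094-.0283,"plate held")
m2=cv2.inRange(cv2.cvtColor(S3,cv2.COLOR_BGR2GRAY),205,255);m2[:190]=0;m2[255:]=0;m2[:,:255]=0;m2[:,330:]=0
edge(m2,.03,"block now thr205")
for t in(190,205,215):
    m=cv2.inRange(cv2.cvtColor(S0,cv2.COLOR_BGR2GRAY),t,255);m[:190]=0;m[255:]=0;m[:,:255]=0;m[:,330:]=0
    edge(m,.03,"block0 thr%d"%t)
h=cv2.cvtColor(S0,cv2.COLOR_BGR2HSV);m=cv2.inRange(h,(100,120,60),(125,255,255));k=np.zeros_like(m);k[290:350,190:250]=m[290:350,190:250]
c=np.array([.4641,.3002]);a=np.radians(13.5);u=np.array([np.cos(a),np.sin(a)]);v=np.array([-u[1],u[0]])
edge(k,.024,"cover at start about tcp grip")
E
python3 e.py
```

```text
plate held n 24 edge Y at 0 0.040616544556959226 slope deg -0.7669560069731681 X range [-0.06449733  0.03995849] Ymin -0.03502626349385094
block now thr205 n 25 edge Y at 0 0.051985457161989004 slope deg -0.30140407558305116 X range [-0.07279321  0.07036694] Ymin 0.010593570056695766
block0 thr190 n 25 edge Y at 0 0.052999085790002676 slope deg -0.014298014880374103 X range [-0.07790759  0.07270524] Ymin -0.047601367423405365
block0 thr205 n 25 edge Y at 0 0.051985457161989004 slope deg -0.30140407558305116 X range [-0.07643396  0.07036389] Ymin -0.04508113257689876
block0 thr215 n 25 edge Y at 0 0.05115161928419355 slope deg -0.041731040555542206 X range [-0.07621675  0.07036464] Ymin -0.045311446443040145
cover at start about tcp grip n 25 edge Y at 0 0.04244505293869872 slope deg 0.30245394743737597 X range [-0.05397926  0.05324078] Ymin -0.034131113370841626
```

Across the slot, the plate edge is within about 0.5 mm of centred. Along it, the hole is about 2–3 mm short of the pin estimate. I'll lower gently here.

arm_command([
  {"delta_pos":[0,0,0.6],"rot":[0,0,0],"fingers":1},
  {"delta_pos":[0,0,0.6],"rot":[0,0,0],"fingers":1},
  {"delta_pos":[0,0,0.3],"rot":[0,0,0],"fingers":1},
  {"delta_pos":[0,0,0.05],"rot":[0,0,0],"fingers":1},
  {"delta_pos":[0,0,0.05],"rot":[0,0,0],"fingers":1},
  {"delta_pos":[0,0,0.05],"rot":[0,0,0],"fingers":1},
  {"delta_pos":[0,0,0.05],"rot":[0,0,0],"fingers":1},
  {"delta_pos":[0,0,0],"rot":[0,0,0],"fingers":1},
])

```text
clock: 14.05
tcp_pos: [0.5861, -0.0344, 0.0763]
orientation: [0.0, 0.599, 0.801, 0.0]
wrist_force: [0.8, 0.6, -1.4]
finger_gap: 0.0229
```

```bash
python3 -c "
from h import *
to()"
```

```text
t 14.05 tcp [ 0.5861 -0.0344  0.0763] yaw 106.42 tilt [ 0.0007 -0.0001] F [ 0.81  0.59 -1.38] gap 0.0229
```

arm_command([
  {"delta_pos":[0,0,0.05],"rot":[0,0,0],"fingers":1},
  {"delta_pos":[0,0,0.05],"rot":[0,0,0],"fingers":1},
  {"delta_pos":[0,0,0.05],"rot":[0,0,0],"fingers":1},
  {"delta_pos":[0,0,0],"rot":[0,0,0],"fingers":1},
])

```text
clock: 14.45
tcp_pos: [0.5864, -0.0347, 0.0732]
orientation: [0.001, 0.599, 0.801, 0.0]
wrist_force: [3.1, -0.8, -3.1]
finger_gap: 0.0228
```

```bash
python3 -c "
from h import *
to()"
```

```text
t 14.45 tcp [ 0.5864 -0.0347  0.0732] yaw 106.4 tilt [ 0.0012 -0.0003] F [ 3.12 -0.76 -3.09] gap 0.0228
```

There is no vertical resistance past the riding height, and a +x side force. The pin tip seems to be in the hole and pushing it forward, so I'll shift 2 mm that way and go on down.

arm_command([
  {"delta_pos":[0,0.05,0],"rot":[0,0,0],"fingers":1},
  {"delta_pos":[0,0.05,0.03],"rot":[0,0,0],"fingers":1},
  {"delta_pos":[0,0,0.05],"rot":[0,0,0],"fingers":1},
  {"delta_pos":[0,0,0.05],"rot":[0,0,0],"fingers":1},
  {"delta_pos":[0,0,0],"rot":[0,0,0],"fingers":1},
])

```text
clock: 14.95
tcp_pos: [0.5873, -0.0338, 0.0705]
orientation: [-0.0, 0.599, 0.801, -0.0]
wrist_force: [-1.7, -0.8, 0.8]
finger_gap: 0.0226
```

```bash
python3 -c "
from h import *
to()"
```

```text
t 14.95 tcp [ 0.5873 -0.0338  0.0705] yaw 106.41 tilt [-0.0006 -0.    ] F [-1.71 -0.83  0.78] gap 0.0226
```

arm_command([
  {"delta_pos":[0,0,0.05],"rot":[0,0,0],"fingers":1},
  {"delta_pos":[0,0,0.05],"rot":[0,0,0],"fingers":1},
  {"delta_pos":[0,0,0.05],"rot":[0,0,0],"fingers":1},
  {"delta_pos":[0,0,0],"rot":[0,0,0],"fingers":1},
])

```text
clock: 15.35
tcp_pos: [0.5873, -0.0338, 0.0678]
orientation: [-0.0, 0.599, 0.801, -0.0]
wrist_force: [-3.2, -0.4, 6.0]
finger_gap: 0.0225
```

```bash
python3 -c "
from h import *
to()"
```

```text
t 15.35 tcp [ 0.5873 -0.0338  0.0678] yaw 106.41 tilt [-0.0005 -0.    ] F [-3.19 -0.4   6.03] gap 0.0225
```

arm_command([
  {"delta_pos":[0,0,0.05],"rot":[0,0,0],"fingers":1},
  {"delta_pos":[0,0,0.05],"rot":[0,0,0],"fingers":1},
  {"delta_pos":[0,0,0.05],"rot":[0,0,0],"fingers":1},
  {"delta_pos":[0,0,0.05],"rot":[0,0,0],"fingers":1},
  {"delta_pos":[0,0,0],"rot":[0,0,0],"fingers":1},
])

```text
clock: 15.85
tcp_pos: [0.5873, -0.0338, 0.0649]
orientation: [0.0, 0.599, 0.801, -0.0]
wrist_force: [-5.5, 0.0, 12.3]
finger_gap: 0.0227
```

```bash
python3 -c "
from h import *
to()"
```

```text
t 15.85 tcp [ 0.5873 -0.0338  0.0649] yaw 106.42 tilt [ 0.0001 -0.0003] F [-5.51  0.03 12.35] gap 0.0227
```

arm_command([
  {"delta_pos":[0,-0.03,0.05],"rot":[0,0,0],"fingers":1},
  {"delta_pos":[0,0,0.05],"rot":[0,0,0],"fingers":1},
  {"delta_pos":[0,0,0],"rot":[0,0,0],"fingers":1},
  {"delta_pos":[0,0,0],"rot":[0,0,0],"fingers":1},
])

```text
clock: 16.25
tcp_pos: [0.5874, -0.0338, 0.0649]
orientation: [0.001, 0.599, 0.801, 0.001]
wrist_force: [-8.7, 1.4, 24.0]
finger_gap: 0.0228
```

```bash
cat > f.py <<'E'
from h import *
to()
p,d=env.read_camera('scene');np.savez('scene4.npz',p=p,d=d)
z=.024+.034 # plate top z when pressed = .074-.016
h=cv2.cvtColor(p,cv2.COLOR_BGR2HSV);m=cv2.inRange(h,(100,120,60),(125,255,255));m[:185]=0;m[260:]=0;m[:,:255]=0;m[:,335:]=0
ys,xs=np.nonzero(m);dd=d[ys,xs];g=dd>0
c=CAL('scene');K,R,t=(np.array(c[k],float) for k in('mtx','R','t'))
P=(np.linalg.inv(K)@np.vstack([xs[g],ys[g],np.ones(g.sum())])*dd[g]-t.reshape(3,1));P=(R.T@P).T
for nm,box in(("plate",None),):
    A=np.c_[P[:,:2],np.ones(len(P))]
    for _ in range(3):
        f,*_=np.linalg.lstsq(A,P[:,2],rcond=None);r=P[:,2]-A@f;k=abs(r)<.004;A,P=A[k],P[k]
    print("plate plane n",len(P),"slope",f[:2],"median z",np.median(P[:,2]))
cv2.imwrite('pics/s4.png',cv2.resize(p[170:265,240:350],None,fx=6,fy=6,interpolation=cv2.INTER_CUBIC))
# block front strip depth for reference (z=.03)
g=cv2.cvtColor(np.load('scene3.npz')['p'],cv2.COLOR_BGR2GRAY)>205;g[:215]=0;g[255:]=0;g[:,:255]=0;g[:,320:]=0
ys,xs=np.nonzero(g&(d>0));Q=(np.linalg.inv(K)@np.vstack([xs,ys,np.ones(len(xs))])*d[ys,xs]-t.reshape(3,1));print("block strip z",np.median((R.T@Q)[2]),len(xs))
E
python3 f.py
```

```text
t 16.25 tcp [ 0.5874 -0.0338  0.0649] yaw 106.43 tilt [ 0.0022 -0.0004] F [-8.68  1.41 24.01] gap 0.0228
plate plane n 368 slope [-0.01385488  0.00461422] median z 0.055793817953467856
block strip z 0.028026113435245085 164
```

View pics/s4.png

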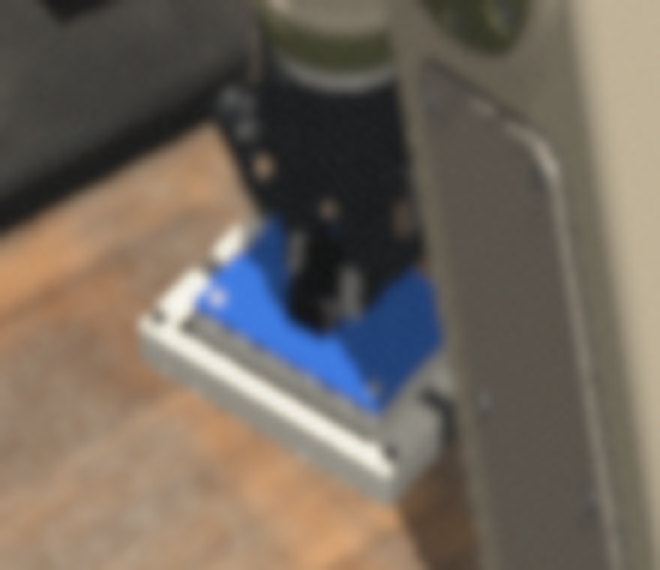

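The plate sits square on the block. The force rose from 12 to 24 N with no further travel, so the pad is on its stop. By depth, the plate's top is 27.8 mm above the block's top, against 28 mm expected when fully pressed. Its slope is about 0.015 rad. Handing in.

```bash
python3 -c "
from h import *
to(); print(env.hand_in())"
```

```text
t 16.3 tcp [ 0.5874 -0.0338  0.0649] yaw 106.43 tilt [ 0.0022 -0.0004] F [-8.72  1.72 23.22] gap 0.0227
the job is handed in; nothing more can be done
None
```

I pressed white, yellow and green fully down in that order, then set the cover over the pin and handed the job in while still holding it pressed down. No verdict was reported. The clock read 16.3 s of the 61 s allowed.

**Buttons:** I judged each by force and height, since button travel is not reported. All three stopped at a tool height of about 52.5 mm, with 9, 15 and 8.5 N. The red button was never touched.

**Cover:** I came down almost straight over the pin, and it needed only about 1 mm of slide along the slot before it dropped on.

**Last checks:**
- The vertical force rose from 12 to 24 N with no further travel, so the pad is on its stop.
- By depth, the plate's top is 27.8 mm above the block's top; fully pressed should be 28 mm.
- Tilt is about 0.015 rad, and the tool's yaw matches the block's measured axis.

**Disagreements and gaps:**
- The two cameras differed by 4–7 mm in absolute position, so I compared plate and block within a single camera.
- The cover sat about 2.5 mm differently in the grip than planned.
- A side force of about 9 N against the pin remained at hand-in.
- I did not measure the bottle, cylinder and jar again at the end; the arm kept well clear of them.

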